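# Open the ratchet clamp to free the valve

## Robot

A 6-joint arm with a two-finger parallel gripper is mounted at the origin on the work surface; the furniture and walls round the work are solid. World frame = base frame: x ahead of the robot, y to its left, z up, the work surface at z = 0. Lengths are in mm, angles in rad, forces in N, time in s.
With the tool pointing down it reaches from about 350 to 775 mm from the base axis. Payload 7.3 kg.
Tool frame: the origin (TCP) lies between the finger pads; the fingertips stand ctrl.finger_overhang ahead of it and the grasp point (between the pads) lies 11 mm behind it (ctrl.finger_overhang is the distance from the TCP to the fingertips, in mm); x points along the fingers, z is the direction in which the jaws open and shut, and the axes are right-handed (so a half turn about x gives the same grasp; the last joint's range is limited). The gripper opens to 92 mm and grips with 3 to 60 N. Pads are 19 mm wide; open, the fingers measure 130 mm over their backs; the gripper's body (75 mm by 190 mm) begins 47 mm behind the grasp point.
Start: joints at [-1.266, 0.342, 1.524, -0, 1.275, -0.146], TCP at [228.759, -472.561, 234.741] pointing down, gripper open.
Joint ranges: [-2.53, 2.53], [-0.77, 2.02], [0.04, 2.7], [-1, 4.14], [0.28, 2.66], [-3.11, 3.11]. Speed limits (rad/s): [2.57, 2.57, 3.14, 3.14, 3.14, 3.14].

## Interface

Orientations are given as a rotation vector (axis times angle).
In Python, from station import telemetry, camera, camera_params, ctrl gives the robot as it stands.
- The arm moves only by the tool servo_tool, never from a script. Its arguments are lists of equal length, an entry for each row: "linear": the shift along the tool's x, y, z in cm, a list of three; "dr": the turn, a rotation vector about the tool's x, y, z in degrees, a list of three; "jaw": the finger opening in cm, from 0 to 9.18. A call has 1 to 20 rows; each row is the pose to reach, as a shift and turn from the pose commanded when the call began, along the tool's axes at that moment; what a row does not reach only later rows make up. A row lasts 1/10 s, in which the tool goes at most 50 mm and 8.59 degrees, less where a joint would pass 70% of its speed; a pose out of reach is approached as far as the arm can. A call with a gripper value outside its range is refused whole. The fingers move at their own pace and stop on an object; "squeeze" is the grip in N (left out, the last holds). Time passes only in rows, so rows that repeat a pose let the fingers close. It gives the time, the measured TCP pose, the force and the opening at its end, in the units of the state.
- telemetry.read_state(): the state, without advancing time (a new reading comes with each control period).
- camera(name): name is "side" or "top"; returns (picture, depth): 420x560x3 uint8, blue, green, red; 420x560 float32, mm along the optical axis (not along the pixel's ray), 0 where there is no reading.
- camera_params(name): a dict with "vertical_fov" (degrees; the focal length in pixels is half the picture's height over the tangent of half this angle, whatever the lens; pixels are square), "cx", "cy" (the principal point, pixels), "R" (3x3) and "t" (3): a world point X has camera coordinates R X + t. Camera axes: x right, y down, z forward; pixel columns grow to the right and rows downward; lengths in mm; the calibration is good to about 2 mm. A picture is of the moment at which its call begins. camera_params takes no time and is no camera call.
- ctrl.sign_off(): hands the job in, once; it reports no verdict.
The state is a dict: "time": time; "joints": joint angles; "qvel": joint speeds; "effort": joint torques, N m; "eef_pos": TCP position; "tcp_rot": TCP orientation; "force": force on the tool from outside, world axes, zero at the start; "torque": the same for the moment, N m; "opening": opening from 0.0 (shut) to 1.0 (fully open).
Only numpy, scipy, OpenCV 4.12 (cv2) and the standard library are available. Lean on these libraries where they do the work, as an engineer would, in place of code of your own. Each camera call takes 0.05 s, during which the arm holds its last target.

## Task

The brass ball valve in the bench clamp is finished: open the clamp to free it. With the fingertips, press down the release pad on top of the sliding jaw and, keeping it pressed, push the jaw back along its bar, away from the valve, until it rests against the stop collar; then let the pad spring up and draw clear. Leave the valve standing where it is, and do not shift or pick up anything else.

Things in the scene. Friction and masses are not known exactly. Their poses are not given: they have to be found in the camera images.
- clamp: grey bench clamp with a steel bar, bolted down. Origin on the work surface under the bar; y axis along the bar, x square to it, z up. Bar y +110 to -210 mm, 8 mm thick, z 34 to 56 mm, ratchet teeth below. Fixed jaw at y +72 to +108, end foot at y -190 to -212, both 60 mm high. Jaw arms reach to x = +98 mm, z 10 to 44, with the valve between them. The sliding jaw opens toward -y
- clamp_jaw (a joint): slide of the jaw along the bar, m: 0 closed on the valve, growing as it moves toward the clamp's -y. The ratchet stops it from opening (up to 8 mm of play) unless the release pad is pressed; closing it clicks freely. With the pad pressed it slides with about 3 N of friction and stays where it is left
- release_pad (a joint): travel of the release pad, m: 0 up, 0.010 fully down on its stop; the ratchet is free from about 0.005. A spring raises it: 2 N at the top, 6 N fully down. It rides on the jaw. Let go, it may stay up to 4.5 mm down where its pawl rests on a tooth
- pad_top (a point): centre of the top of the black ribbed release pad (36 mm in clamp x, 40 mm in y, 72 mm above the surface when up); moves with pad and jaw. On its -y side the jaw's grey upright push post has its near face 23 mm from this point; it is 34 mm wide, 14 mm thick, its top 102 mm above the surface. The pad's other sides are open. Pushing the post toward -y moves the jaw
- jaw_back (a point): centre of the flat back (-y) face of the sliding jaw's carriage, 45 mm above the surface; the carriage is 60 mm long in y and 34 mm wide; this face meets the stop collar
- collar_face (a point): centre of the face of the stop collar that looks toward the jaw (clamp +y), 45 mm above the surface. The collar is a dark steel block 30 x 14 x 36 mm with a small wing screw on top (to 76 mm high), locked on the bar: it stays where it is. When the jaw rests on it, this point and jaw_back coincide
- valve: brass ball valve with a red lever, 44 x 133 x 70 mm, 0.42 kg, loose, standing on the surface between the jaws with 1 to 7 mm of play; origin at its underside
- nipple: small brass threaded nipple, 25 x 34 x 29 mm, loose, beyond the clamp; origin at its underside
- plug: small brass plug with a square head, 27 x 27 x 25 mm, loose, on the robot's side of the clamp; origin at its underside
- spool: spool of thread tape, 53 x 53 x 16 mm, loose, beyond the clamp; origin at its underside
- tin: round flat tin, 62 x 62 x 34 mm, loose, to the left; origin at its underside
- case: flat parts case, 105 x 153 x 38 mm, loose, to the right; origin at its underside
Not all that is in view belongs to the job. What is shaped like the valve but green or pink is not meant.

How it is judged:
By the outcome, as a careful person would: the job done as asked, in the order asked, and still so for the second after the job is handed in, with the robot touching nothing.
It also fails if it takes over 38 s, if anything falls off the work surface, if the arm or the gripper's body presses on something with over 40 N, if the wrist force passes 120 N, or if a joint passes its speed limit or range.

## Working session

There is one attempt and no reset: what is moved stays moved. The work goes in short steps, Python scripts to look and compute and a tool call to move; the robot and the scene stay as the last step left them, time stands still between calls to the robot, and variables do not carry over. Pictures are saved under pics/ and viewed, and the job is handed in when it is done.

Besides the shell and the picture viewer there is one more tool, called after ">>>" in YAML: its name, and indented under it one key for each argument. servo_tool: Moves the arm, as the interface text tells. Its arguments: {"type":"object","properties":{"linear":{"type":"array","items":{"type":"array","items":{"type":"number"}}},"dr":{"type":"array","items":{"type":"array","items":{"type":"number"}}},"jaw":{"type":"array","items":{"type":"number"}},"squeeze":{"type":"number"}},"required":["linear","dr","jaw"]}

```bash
mkdir -p pics; ls; python3 - <<'E'
from station import telemetry, camera, camera_params, ctrl
import cv2,numpy as np
for n in("side","top"):
    p,d=camera(n); cv2.imwrite(f"pics/{n}0.png",p); np.save(f"{n}0.npy",d); print(n,camera_params(n),(d>0).mean())
s=telemetry.read_state(); print(s); print(ctrl.finger_overhang)
E
```

```text
pics
side {'vertical_fov': 55.959084796200344, 'cx': 288.0697607071711, 'cy': 207.41222212874646, 'R': array([[ 0.99786063, -0.06239103, -0.01953265],
       [-0.04795488, -0.49544525, -0.86731444],
       [ 0.04443529,  0.86639561, -0.49737727]]), 't': array([-544.53665453,   69.0872654 ,  987.02246598])} 0.882874149659864
top {'vertical_fov': 49.70747344604527, 'cx': 278.9485649991137, 'cy': 214.88391325224848, 'R': array([[-0.01207501, -0.99946594,  0.03036496],
       [-0.9918169 ,  0.00811172, -0.1274105 ],
       [ 0.12709615, -0.03165496, -0.99138516]]), 't': array([ -39.97700625,  554.56081945, 1090.28955321])} 0.9960331632653061
{'time': 0.1, 'joints': array([-1.26598272e+00,  3.42670400e-01,  1.52489432e+00, -1.55961984e-06,
        1.27541221e+00, -1.46002639e-01]), 'qvel': array([ 0.00047441, -0.00153564, -0.00379256, -0.00063557, -0.00106782,
        0.00098746]), 'effort': array([ 1.34029557e-03, -4.32006383e+01, -2.44695032e+01,  7.19540985e-02,
        5.26067172e-02, -6.29418787e-05]), 'eef_pos': array([ 228.65683083, -472.20797819,  234.11493398]), 'tcp_rot': array([ 0.87191781,  1.3904533 , -0.87044669]), 'force': array([ 0.23529559, -0.33034027,  0.25925474]), 'torque': array([ 0.05537053,  0.01111826, -0.00478944]), 'opening': 0.9967995819440918}
8.0
```

View pics/side0.png

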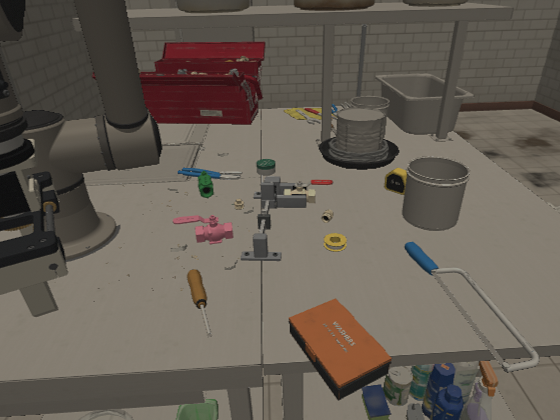

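View pics/top0.png

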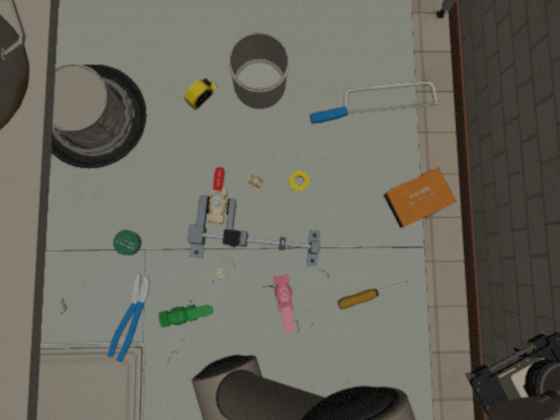

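The top view shows the fixed jaw near (196,235), the black pad near (234,238), the collar near (283,243) and the end foot near (314,247). The bar runs roughly along world -y. The valve is near (217,205). In the side view the pad and post are near (268,190) and the collar near (264,221). I'll zoom in next.

```bash
python3 - <<'E'
import cv2,numpy as np
p=cv2.imread("pics/top0.png"); cv2.imwrite("pics/topz.png",cv2.resize(p[180:280,180:330],None,fx=5,fy=5,interpolation=cv2.INTER_CUBIC))
p=cv2.imread("pics/side0.png"); cv2.imwrite("pics/sidez.png",cv2.resize(p[150:270,230:330],None,fx=5,fy=5,interpolation=cv2.INTER_CUBIC))
E
```

```text
(no output)
```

View pics/topz.png

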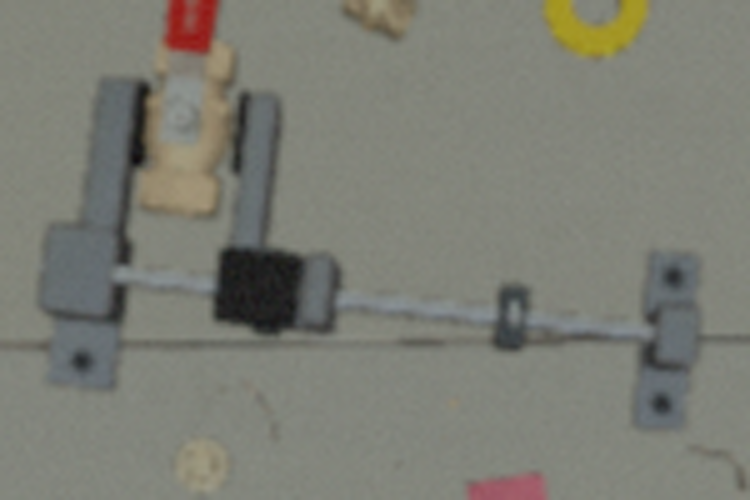

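View pics/sidez.png

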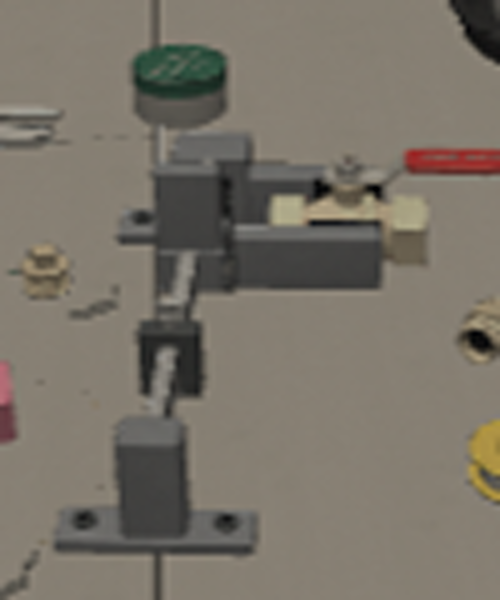

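```bash
cat > h.py <<'E'
import numpy as np, cv2
from station import camera_params
def ray(n,u,v):
    c=camera_params(n); f=210/np.tan(np.radians(c["vertical_fov"]/2))
    d=c["R"].T@np.array([(u-c["cx"])/f,(v-c["cy"])/f,1]); o=-c["R"].T@c["t"]; return o,d
def onz(n,u,v,z):
    o,d=ray(n,u,v); return o+d*(z-o[2])/d[2]
def ond(n,u,v,D):
    o,d=ray(n,u,v); return o+d*D
def tri(a,b):
    (o1,d1),(o2,d2)=ray("top",*a),ray("side",*b)
    d1=d1/np.linalg.norm(d1);d2=d2/np.linalg.norm(d2)
    s=np.linalg.lstsq(np.c_[d1,-d2],o2-o1,rcond=None)[0]
    p,q=o1+s[0]*d1,o2+s[1]*d2; return (p+q)/2,np.linalg.norm(p-q)
E
python3 - <<'E'
from h import *
np.set_printoptions(precision=1,suppress=True)
T=lambda x,y:(180+x/5-.4,180+y/5-.4); S=lambda x,y:(230+x/5-.4,150+y/5-.4)
D=np.load("top0.npy"); 
for k,(x,y,z) in dict(fix=(78,270,60),pad=(258,287,72),post=(319,291,102),collartopface=(501,317,63),foot=(678,335,60)).items():
    u,v=T(x,y); dd=np.median(D[int(round(v))-1:int(round(v))+2,int(round(u))-1:int(round(u))+2])
    print(k,(u,v),onz("top",u,v,z),"depth:",ond("top",u,v,dd))
print("post corners top: +x,-y",tri(T(338,262),S(222,168)),tri(T(332,327),S(156,170)))
print("foot top", tri(T(697,307),S(187,432)),tri(T(690,370),S(118,432)))
print("collar top -y edge", tri(T(527,290),S(201,335)),tri(T(520,350),S(139,335)))
p=cv2.imread("pics/top0.png"); g=p.max(2)
m=(g<60).astype(np.uint8); m[:228]=0;m[252:]=0;m[:,:215]=0;m[:,250:]=0
c=max(cv2.findContours(m,0,2)[0],key=cv2.contourArea); r=cv2.minAreaRect(c); print(r,onz("top",*r[0],72))
for q in cv2.boxPoints(r): print(q,onz("top",*q,72))
E
```

```text
fix (195.2, 233.6) [507.3 157.2  60. ] depth: [507.5 157.5  58.4]
pad (231.2, 237.0) [497.3  70.   72. ] depth: [497.3  69.9  72.8]
post (243.4, 237.79999999999998) [492.8  39.6 102. ] depth: [492.7  39.5 104. ]
collartopface (279.8, 243.0) [482.5 -46.   63. ] depth: [482.5 -46.   61.9]
foot (315.20000000000005, 246.6) [ 473.1 -131.5   60. ] depth: [ 473.1 -131.4   61.1]
post corners top: +x,-y (array([510.3,  30.9, 102.7]), np.float64(8.359236638568788)) (array([478.8,  33.8, 102. ]), np.float64(5.5267071137829165))
foot top (array([ 489.4, -140.7,   61.1]), np.float64(5.889570679020406)) (array([ 459.3, -136.7,   60.3]), np.float64(6.228392772477442))
collar top -y edge (array([497.9, -58.7,  60.4]), np.float64(4.667226065370288)) (array([468.9, -54.9,  59.8]), np.float64(4.4086391515469))
((231.2307891845703, 237.65386962890625), (16.00048065185547, 16.124515533447266), 7.125016689300537) [495.8  69.9  72. ]
[222.3 244.7] [479.3  91.1  72. ]
[224.3 228.7] [517.4  86.4  72. ]
[240.2 230.6] [512.3  48.6  72. ]
[238.2 246.6] [474.2  53.4  72. ]
```

```bash
cat > go.py <<'E'
import sys
from h import *
from station import telemetry
from scipy.spatial.transform import Rotation as R
np.set_printoptions(precision=3,suppress=True)
A=np.arctan2(-.1177,.993)  # clamp yaw
def plan(tgt):
    s=telemetry.read_state(); q=R.from_rotvec(s["tcp_rot"]); M=q.as_matrix()
    print("t",s["time"],"pos",s["eef_pos"],"F",s["force"],"open",s["opening"]); print(M)
    best=[]
    for sg in(1,-1):
        z=sg*np.array([np.cos(A),np.sin(A),0]); x=np.array([0,0,-1.]); W=np.c_[x,np.cross(z,x),z]
        print("dr deg",np.degrees((q.inv()*R.from_matrix(W)).as_rotvec()))
    print("linear cm",M.T@(np.array(tgt)-s["eef_pos"])/10)
if __name__=="__main__": plan([float(a) for a in sys.argv[1:4]])
E
python3 go.py 495.5 62 160
```

```text
t 0.1 pos [ 228.657 -472.208  234.115] F [ 0.235 -0.33   0.259] open 0.9967995819440918
[[-0.     0.9    0.436]
 [ 0.001  0.436 -0.9  ]
 [-1.     0.    -0.001]]
dr deg [-57.41   -0.066  -0.05 ]
dr deg [122.59   -0.058   0.077]
linear cm [  7.471  47.292 -36.447]
```

>>> servo_tool:
  linear:
    - [0, 4.7, -3.6]
    - [0, 9.4, -7.2]
    - [0, 14.1, -10.9]
    - [0, 18.8, -14.5]
    - [0, 23.5, -18.1]
    - [0, 28.2, -21.8]
    - [0, 33, -25.4]
    - [0, 37.8, -29.1]
    - [0, 42.5, -32.8]
    - [0, 47.3, -36.4]
    - [0, 47.3, -36.4]
    - [0, 47.3, -36.4]
    - [0, 47.3, -36.4]
    - [3.5, 47.3, -36.4]
    - [7.5, 47.3, -36.4]
    - [7.5, 47.3, -36.4]
    - [7.5, 47.3, -36.4]
    - [7.5, 47.3, -36.4]
  dr:
    - [-5.7, 0, 0]
    - [-11.5, 0, 0]
    - [-17.2, 0, 0]
    - [-23, 0, 0]
    - [-28.7, 0, 0]
    - [-34.4, 0, 0]
    - [-40.2, 0, 0]
    - [-45.9, 0, 0]
    - [-51.7, 0, 0]
    - [-57.4, 0, 0]
    - [-57.4, 0, 0]
    - [-57.4, 0, 0]
    - [-57.4, 0, 0]
    - [-57.4, 0, 0]
    - [-57.4, 0, 0]
    - [-57.4, 0, 0]
    - [-57.4, 0, 0]
    - [-57.4, 0, 0]
  jaw: [0, 0, 0, 0, 0, 0, 0, 0, 0, 0, 0, 0, 0, 0, 0, 0, 0, 0]
  squeeze: 10

```text
time: 1.9
eef_pos: [497.1, 60.7, 161.6]
tcp_rot: [0.093, 1.566, -0.093]
force: [0.2, -0.0, 0.2]
opening: 0.008
```

```bash
python3 go.py 495.5 62 112; python3 - <<'E'
from station import camera
import cv2
for n,(a,b,c,d) in dict(side=(100,270,180,340),top=(160,290,160,340)).items():
    p,_=camera(n); cv2.imwrite(f"pics/{n}1.png",cv2.resize(p[a:b,c:d],None,fx=3.5,fy=3.5,interpolation=2))
E
```

```text
t 1.9 pos [497.06   60.74  161.586] F [ 0.161 -0.005  0.242] open 0.0076702162416323345
[[ 0.003  0.118  0.993]
 [-0.     0.993 -0.118]
 [-1.     0.     0.003]]
dr deg [-0.042  0.176 -0.008]
dr deg [179.957  -0.012  -0.276]
linear cm [ 4.958  0.106 -0.185]
```

View pics/side1.png

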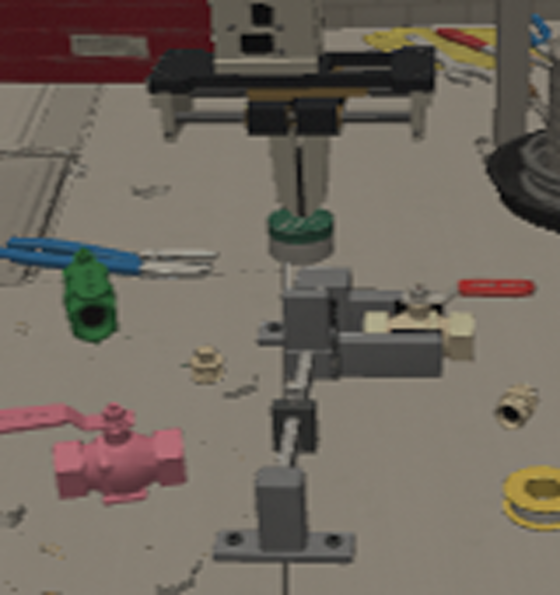

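View pics/top1.png

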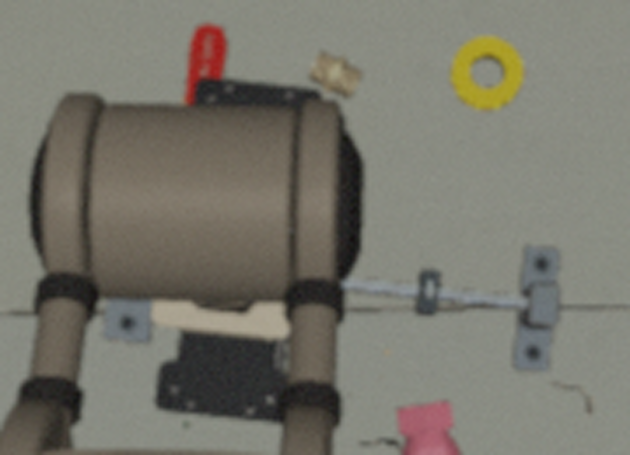

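```bash
python3 - <<'E'
from h import *
c=camera_params("side"); f=210/np.tan(np.radians(c["vertical_fov"]/2))
for X in ([497,60.7,153.6],[495,40,102],[491,32.7,102]):
    p=c["R"]@np.array(X)+c["t"]; u=p[:2]/p[2]*f+[c["cx"],c["cy"]]; print(u,(u-[180,100])*3.5)
E
```

```text
[265.84891121 160.05595809] [300.47118924 210.19585333]
[266.1408039  182.35789003] [301.49281364 288.2526151 ]
[264.57928517 183.71893429] [296.02749809 293.01627001]
```

```bash
python3 - <<'E'
from h import *
np.set_printoptions(precision=1,suppress=True)
S=lambda x,y:(230+x/5-.4,150+y/5-.4); T=lambda x,y:(180+x/5-.4,180+y/5-.4)
for k,z,s,t in [("post -y edge",102,(189,169),(335,295)),("foot -y top edge",60,(152,432),(693.5,338)),("collar -y top",63,(170,335),(523.5,320)),("plug top",25,(47,250),(202,465)),
 ("fix top ctr",60,(212,147),(78,270))]:
    print(k,onz("side",*S(*s),z),onz("top",*T(*t),z))
E
```

```text
post -y edge [498.1  33.8 102. ] [490.9  32.2 102. ]
foot -y top edge [ 477.1 -137.2   60. ] [ 471.6 -139.    60. ]
collar -y top [485.8 -61.2  63. ] [480.9 -56.8  63. ]
plug top [418.2  98.2  25. ] [413.6 100.8  25. ]
fix top ctr [510.9 145.4  60. ] [507.3 157.2  60. ]
```

>>> servo_tool:
  linear:
    - [1.5, 0.2, 0.1]
    - [3, 0.2, 0.1]
    - [4.5, 0.2, 0.1]
    - [6, 0.2, 0.1]
    - [7, 0.2, 0.1]
    - [7.6, 0.2, 0.1]
    - [8, 0.2, 0.1]
    - [8.4, 0.2, 0.1]
    - [8.4, 0.2, 0.1]
    - [8.4, 0.2, 0.1]
  dr:
    - [0, 0, 0]
    - [0, 0, 0]
    - [0, 0, 0]
    - [0, 0, 0]
    - [0, 0, 0]
    - [0, 0, 0]
    - [0, 0, 0]
    - [0, 0, 0]
    - [0, 0, 0]
    - [0, 0, 0]
  jaw: [0, 0, 0, 0, 0, 0, 0, 0, 0, 0]

```text
time: 3.0
eef_pos: [497.6, 63.0, 76.2]
tcp_rot: [0.093, 1.568, -0.093]
force: [-0.6, -0.3, 3.0]
opening: 0.005
```

```bash
python3 - <<'E'
from station import camera
import cv2
for n,(a,b,c,d) in dict(side=(100,270,180,340)).items():
    p,_=camera(n); cv2.imwrite(f"pics/{n}2.png",cv2.resize(p[a:b,c:d],None,fx=3.5,fy=3.5,interpolation=2))
E
```

```text
(no output)
```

View pics/side2.png

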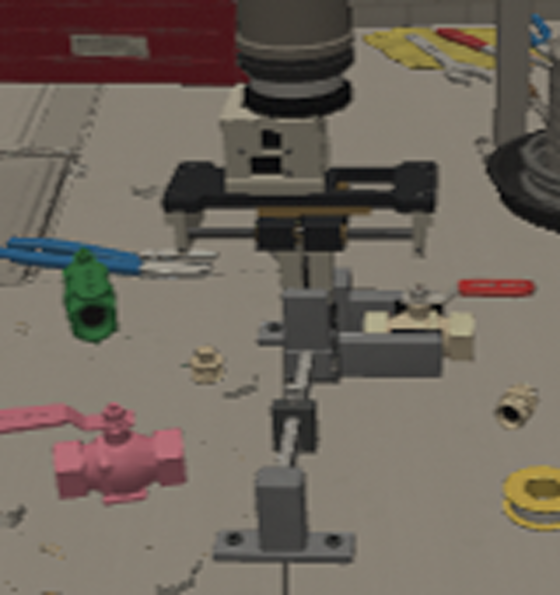

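The side view shows the closed fingers behind the post at about (305,270), over the pad. The wrist reads 3 N, which fits the pad being about 3 mm down. Next I'll press fully.

>>> servo_tool:
  linear:
    - [0.3, 0, 0]
    - [0.55, 0, 0]
    - [0.55, 0, 0]
    - [0.55, 0, 0]
  dr:
    - [0, 0, 0]
    - [0, 0, 0]
    - [0, 0, 0]
    - [0, 0, 0]
  jaw: [0, 0, 0, 0]

```text
time: 3.45
eef_pos: [497.6, 63.0, 70.4]
tcp_rot: [0.093, 1.568, -0.093]
force: [-1.0, -0.3, 5.0]
opening: 0.005
```

>>> servo_tool:
  linear:
    - [0, -0.3, 0]
    - [0, -0.6, 0]
    - [0, -0.9, 0]
    - [0, -1.2, 0]
    - [0, -1.5, 0]
    - [0, -1.8, 0]
    - [0, -2.1, 0]
    - [0, -2.4, 0]
    - [0, -2.7, 0]
    - [0, -3, 0]
  dr:
    - [0, 0, 0]
    - [0, 0, 0]
    - [0, 0, 0]
    - [0, 0, 0]
    - [0, 0, 0]
    - [0, 0, 0]
    - [0, 0, 0]
    - [0, 0, 0]
    - [0, 0, 0]
    - [0, 0, 0]
  jaw: [0, 0, 0, 0, 0, 0, 0, 0, 0, 0]

```text
time: 4.45
eef_pos: [494.1, 33.7, 70.4]
tcp_rot: [0.094, 1.568, -0.092]
force: [0.4, 3.0, 5.0]
opening: 0.005
```

```bash
python3 - <<'E'
from station import camera
import cv2
for n,(a,b,c,d) in dict(side=(100,270,180,340)).items():
    p,_=camera(n); cv2.imwrite(f"pics/{n}3.png",cv2.resize(p[a:b,c:d],None,fx=3.5,fy=3.5,interpolation=2))
E
```

```text
(no output)
```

View pics/side3.png

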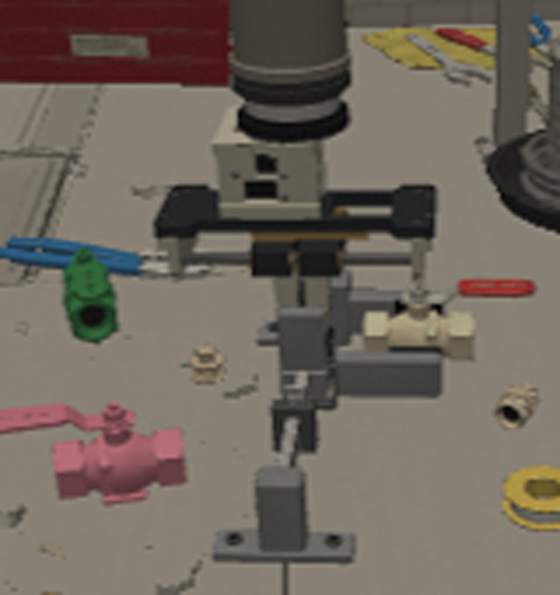

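Wrist force along y is 3 N, so the jaw slides freely. The post is now at (302,340), and the valve hasn't moved, at (418,335).

>>> servo_tool:
  linear:
    - [0, -0.3, 0]
    - [0, -0.6, 0]
    - [0, -0.9, 0]
    - [0, -1.2, 0]
    - [0, -1.5, 0]
    - [0, -1.8, 0]
    - [0, -2.1, 0]
    - [0, -2.4, 0]
    - [0, -2.7, 0]
    - [0, -3, 0]
    - [0, -3.3, 0]
    - [0, -3.6, 0]
  dr:
    - [0, 0, 0]
    - [0, 0, 0]
    - [0, 0, 0]
    - [0, 0, 0]
    - [0, 0, 0]
    - [0, 0, 0]
    - [0, 0, 0]
    - [0, 0, 0]
    - [0, 0, 0]
    - [0, 0, 0]
    - [0, 0, 0]
    - [0, 0, 0]
  jaw: [0, 0, 0, 0, 0, 0, 0, 0, 0, 0, 0, 0]

```text
time: 5.7
eef_pos: [489.8, -2.1, 70.4]
tcp_rot: [0.094, 1.568, -0.092]
force: [0.2, 3.4, 6.5]
opening: 0.006
```

```bash
python3 - <<'E'
from station import camera
import cv2
for n,(a,b,c,d) in dict(side=(100,270,180,340)).items():
    p,_=camera(n); cv2.imwrite(f"pics/{n}4.png",cv2.resize(p[a:b,c:d],None,fx=3.5,fy=3.5,interpolation=2))
E
```

```text
(no output)
```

View pics/side4.png

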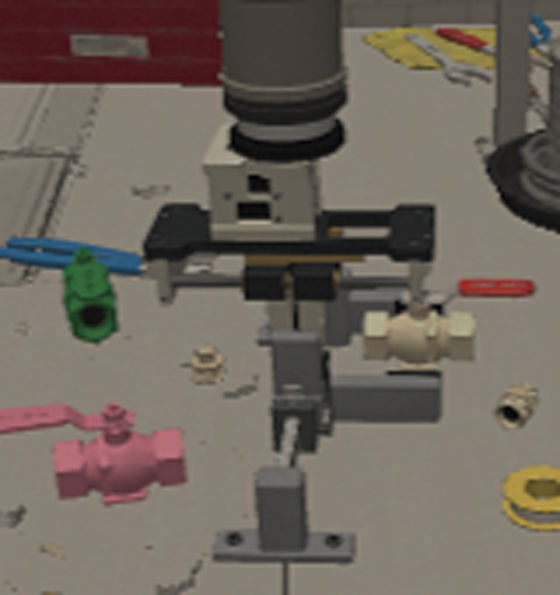

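The jaw is nearing the collar at (295,410), with roughly 18 mm left by my estimate.

>>> servo_tool:
  linear:
    - [0, -0.3, 0]
    - [0, -0.6, 0]
    - [0, -0.9, 0]
    - [0, -1.1, 0]
    - [0, -1.2, 0]
    - [0, -1.3, 0]
    - [0, -1.4, 0]
    - [0, -1.4, 0]
  dr:
    - [0, 0, 0]
    - [0, 0, 0]
    - [0, 0, 0]
    - [0, 0, 0]
    - [0, 0, 0]
    - [0, 0, 0]
    - [0, 0, 0]
    - [0, 0, 0]
  jaw: [0, 0, 0, 0, 0, 0, 0, 0]

```text
time: 6.55
eef_pos: [488.1, -15.9, 70.4]
tcp_rot: [0.094, 1.568, -0.092]
force: [-0.0, 3.6, 4.8]
opening: 0.007
```

>>> servo_tool:
  linear:
    - [0, -0.1, 0]
    - [0, -0.2, 0]
    - [0, -0.3, 0]
  dr:
    - [0, 0, 0]
    - [0, 0, 0]
    - [0, 0, 0]
  jaw: [0, 0, 0]

```text
time: 6.85
eef_pos: [487.7, -18.7, 70.4]
tcp_rot: [0.094, 1.568, -0.092]
force: [-0.3, 4.2, 5.7]
opening: 0.006
```

>>> servo_tool:
  linear:
    - [0, -0.1, 0]
    - [0, -0.2, 0]
  dr:
    - [0, 0, 0]
    - [0, 0, 0]
  jaw: [0, 0]

```text
time: 7.05
eef_pos: [487.6, -20.1, 70.4]
tcp_rot: [0.095, 1.568, -0.092]
force: [1.8, 11.2, 5.1]
opening: 0.005
```

>>> servo_tool:
  linear:
    - [0, -0.1, 0]
    - [0, -0.1, 0]
  dr:
    - [0, 0, 0]
    - [0, 0, 0]
  jaw: [0, 0]

```text
time: 7.25
eef_pos: [487.6, -20.1, 70.4]
tcp_rot: [0.096, 1.567, -0.091]
force: [1.8, 13.3, 5.3]
opening: 0.002
```

```bash
python3 - <<'E'
from station import camera
import cv2
for n,(a,b,c,d) in dict(side=(130,250,210,330),top=(180,280,180,330)).items():
    p,_=camera(n); cv2.imwrite(f"pics/{n}5.png",cv2.resize(p[a:b,c:d],None,fx=5,fy=5,interpolation=2))
E
```

```text
(no output)
```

View pics/side5.png

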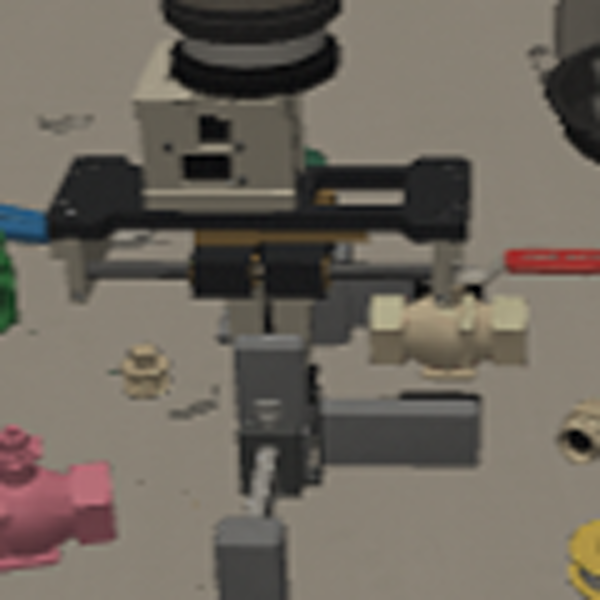

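View pics/top5.png

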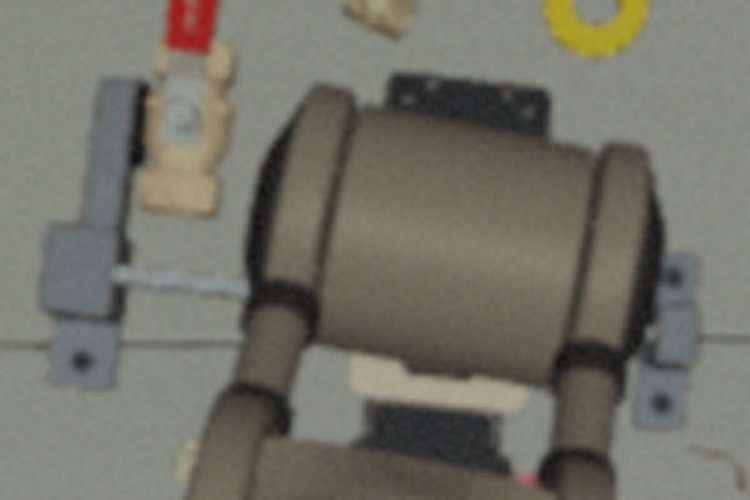

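The wrist force along y rose to 13 N with the TCP stalled at y = -20.1, and the images show the carriage against the collar. I'll ease off the push slightly, lift straight up so nothing drags, then draw clear.

>>> servo_tool:
  linear:
    - [0, 0.05, 0]
    - [-0.3, 0.05, 0]
    - [-0.6, 0.05, 0]
    - [-0.9, 0.05, 0]
    - [-1.2, 0.05, 0]
    - [-1.7, 0.05, 0]
    - [-2, 0.3, 0]
    - [-2.2, 0.6, 0]
    - [-2.2, 0.6, 0]
  dr:
    - [0, 0, 0]
    - [0, 0, 0]
    - [0, 0, 0]
    - [0, 0, 0]
    - [0, 0, 0]
    - [0, 0, 0]
    - [0, 0, 0]
    - [0, 0, 0]
    - [0, 0, 0]
  jaw: [0, 0, 0, 0, 0, 0, 0, 0, 0]

```text
time: 8.25
eef_pos: [487.9, -16.3, 92.3]
tcp_rot: [0.092, 1.568, -0.093]
force: [-0.3, -0.1, -0.4]
opening: 0.003
```

>>> servo_tool:
  linear:
    - [-2, 0, 0]
    - [-5, 0, 0]
    - [-9, 0, 0]
    - [-13, 0, 0]
    - [-15, -4, 0]
    - [-15, -9, 0]
    - [-15, -14, 0]
    - [-15, -19, 0]
    - [-15, -24, 0]
    - [-15, -29, 0]
    - [-15, -29, 0]
    - [-15, -29, 0]
  dr:
    - [0, 0, 0]
    - [0, 0, 0]
    - [0, 0, 0]
    - [0, 0, 0]
    - [0, 0, 0]
    - [0, 0, 0]
    - [0, 0, 0]
    - [0, 0, 0]
    - [0, 0, 0]
    - [0, 0, 0]
    - [0, 0, 0]
    - [0, 0, 0]
  jaw: [0, 0, 0, 0, 0, 0, 0, 0, 0, 0, 0, 0]

```text
time: 9.45
eef_pos: [452.9, -305.3, 241.6]
tcp_rot: [0.096, 1.57, -0.094]
force: [0.3, 1.1, -0.2]
opening: 0.01
```

```bash
python3 - <<'E'
from station import camera
import cv2
for n,(a,b,c,d) in dict(side=(130,250,210,330),top=(180,280,180,330)).items():
    p,D=camera(n); cv2.imwrite(f"pics/{n}6f.png",p); cv2.imwrite(f"pics/{n}6.png",cv2.resize(p[a:b,c:d],None,fx=5,fy=5,interpolation=2))
E
```

```text
(no output)
```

View pics/side6.png

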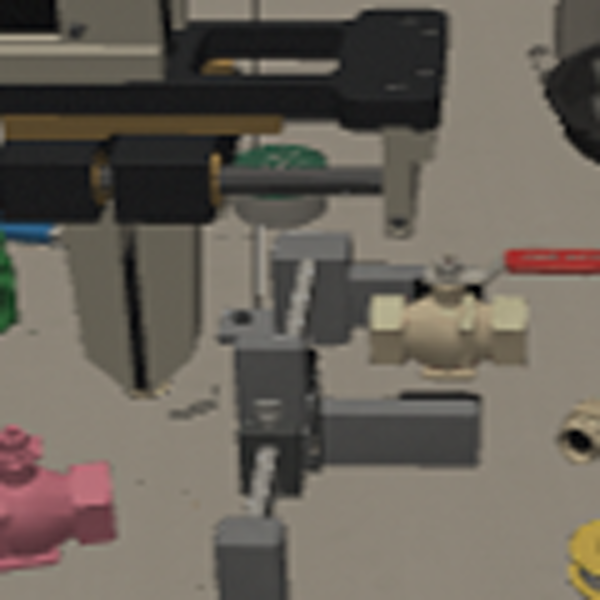

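View pics/top6.png

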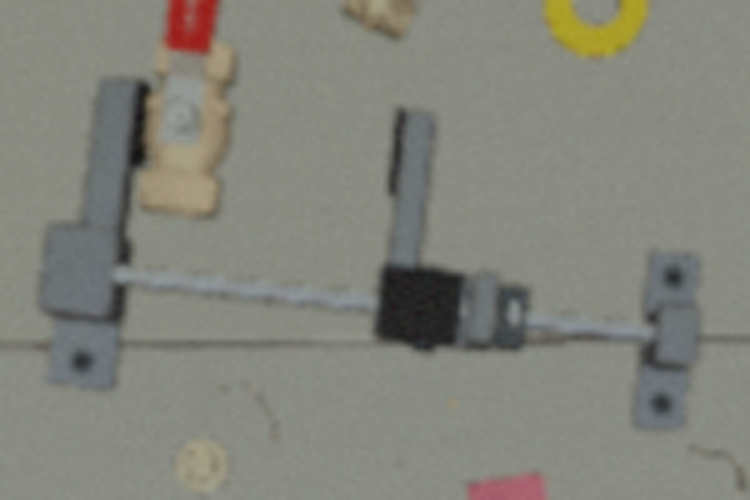

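```bash
python3 - <<'E'
import cv2,numpy as np
a=cv2.imread("pics/side5.png");b=cv2.imread("pics/side6.png")
print("side shift under push vs now (px x5):",cv2.matchTemplate(b[325:505,225:325],a[335:495,235:315],cv2.TM_CCOEFF_NORMED).max(), cv2.minMaxLoc(cv2.matchTemplate(b[325:505,225:325],a[335:495,235:315],cv2.TM_CCOEFF_NORMED))[3])
p=cv2.imread("pics/top6f.png"); cv2.imwrite("pics/top6z.png",cv2.resize(p[225:260,250:295],None,fx=16,fy=16,interpolation=2))
A=cv2.imread("pics/top0.png"); cv2.imwrite("pics/d.png",cv2.absdiff(A,p)*3)
E
```

```text
side shift under push vs now (px x5): 0.89090335 (10, 9)
```

View pics/top6z.png

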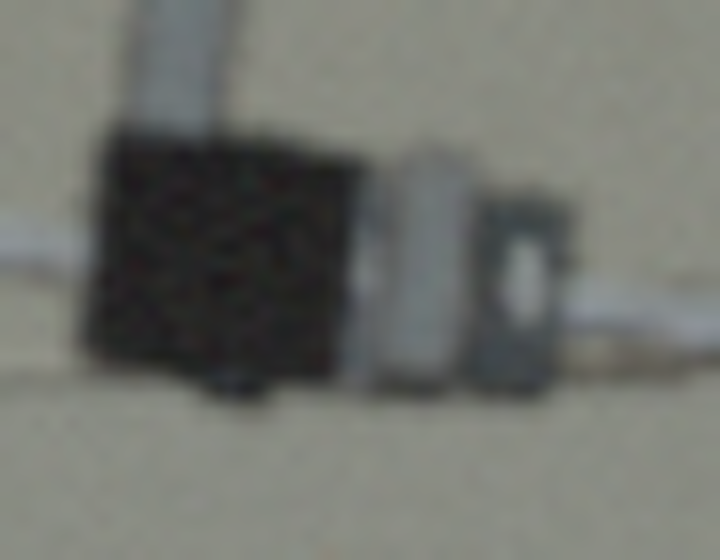

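View pics/d.png

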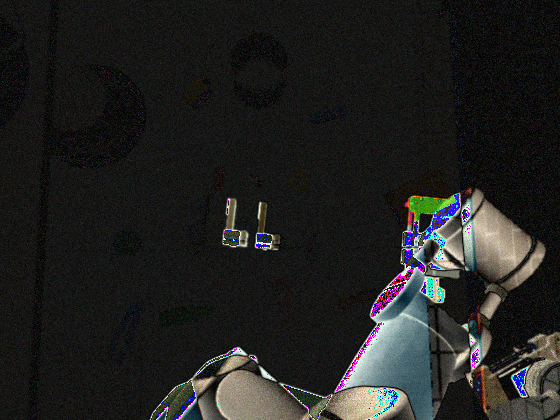

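The jaw sits against the collar with no gap at (475,290) of the zoom. The difference image shows change only at the jaw and the arm. I'll check the pad height, then sign off.

```bash
python3 - <<'E'
from h import *
from station import camera,ctrl,telemetry
p,D=camera("top")
u,v=263.7,240.7
print("pad", ond("top",u,v,np.median(D[238:244,260:267])))
q,_=camera("side"); s=cv2.imread("pics/side6f.png"); print(telemetry.read_state()["time"], cv2.absdiff(q,s)[170:250,250:330].mean())
print(ctrl.sign_off())
E
```

```text
pad [487.89091252  -7.31659637  70.09944276]
9.65 0.7644270833333333
the job is handed in; nothing more can be done
None
```

The clamp is open and the valve is free: the sliding jaw rests against the stop collar, and I handed the job in at about 9.7 s. I pressed the release pad with the closed fingertips and pushed the post back with it held down. At the collar I lifted straight up to let the pad spring back, then drew the arm clear to about y = -305 mm.

**Last checks**
- **Jaw on the collar:** the push force rose from about 3 N to 13 N and the arm stalled at y = -20.1 mm. The top view shows no visible gap. The jaw showed no measurable movement between the push and after release.
- **Pad:** its top measured 70 mm, compared with 72 mm fully up. That is consistent with the pawl resting on a tooth, which the task allows, or with the camera error of about 2 mm.
- **Valve and other things:** comparing top views from before and after shows change only at the jaw and the arm. The parts of that view behind the arm could not be compared.

**A disagreement:** the two cameras differed by about 4 to 7 mm in world x when I measured the clamp. I aimed between the two readings, and the fingertips landed on the pad as intended.

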